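# Nest the blue pouring pans with their handles apart

## Robot

A 6-joint arm with a two-finger parallel gripper is mounted at the origin on a cart in front of the work surface, level with it; the furniture and walls round the work are solid. World frame = base frame: x ahead of the robot, y to its left, z up, the work surface at z = 0. Lengths are in m, angles in rad, forces in N, time in s.
With the tool pointing down it reaches from about 0.325 to 1 m from the base axis. Payload 5.1 kg.
Tool frame: the origin (TCP) lies at the centre of the arm's flange, where the gripper is bolted on; the fingertips stand 173 mm ahead of it and the grasp point (between the pads) lies 155 mm ahead of it; z points along the fingers, y is the line along which they close (so a half turn about z gives the same grasp; the last joint's range is limited). The gripper opens to 85 mm and grips with 20 to 120 N. Pads are 22 mm wide; open, the fingers measure 114 mm over their backs; the gripper's body (76 mm by 85 mm) begins 54 mm behind the grasp point. The pads swing forward as they close: fully open they stand 13 mm farther back than shut.
Start: joints at [1.12, 0.124, 1.65, -0, 1.367, -0.083], TCP at [0.234, 0.607, 0.405] pointing down, gripper open.
Joint ranges: [-2.61, 2.61], [-1.02, 2.33], [0.03, 2.71], [-1.35, 4.49], [0.32, 2.68], [-2.91, 2.91]. Speed limits (rad/s): [2.57, 2.57, 3.14, 3.14, 3.14, 3.14].

## Interface

Orientations are given as a unit quaternion [w, x, y, z].
In Python, from cell import arm gives the robot as it stands.
- The arm moves only by the shell command python3 -m jog 'ROWS' [OPENING] [FORCE]. ROWS is JSON, a list of rows, each a list of 2 entries, a list of its own where there are three numbers: the shift along the world's x, y, z in units of 25 mm (1.0 is 25 mm), then the turn, a rotation vector about the world's x, y, z in units of 5 degrees (1.0 is 5 degrees). A call has 1 to 20 rows; each row shifts and turns the commanded pose from where the row before left it; what a row does not reach is not made up. A row lasts 1/10 s, in which the tool goes at most 50 mm and 8.59 degrees, less where a joint would pass 70% of its speed; a pose out of reach is approached as far as the arm can. A call is refused whole if a number of a shift passes 1 or a number of a turn 1, either way. A call with a gripper value outside its range is refused whole. OPENING is the opening, from 0 (shut) to 1 (fully open), set as the call begins (- or left out, the last holds). The fingers move at their own pace and stop on an object; FORCE is the grip in N (left out, the last holds). Time passes only in rows, so rows that do not move let the fingers close. It gives the time, the measured TCP pose, the force, the opening and the grip force at its end, in the units of the state.
- arm.observe(): the state, without advancing time (a new reading comes with each control period).
- arm.read_camera(name): name is "side" or "top" or "wrist"; returns a dict with "pixels" (420x560x3 uint8, red, green, blue), "fx", "fy", "cx", "cy" (pixels), "extrinsics" (4x4, takes a point from camera to world coordinates). Camera axes: x right, y up, looking along -z (the intrinsics and any distortion apply to the point x, -y, -z); pixel columns grow to the right and rows downward; lengths in m; the calibration is good to about 2 mm. A picture is of the moment at which its call begins. There is no depth.
- arm.sign_off(): hands the job in; it is judged then, once.
Trained networks look in a picture, given as the dict that the camera call returned (one of the last four; its "shot" number tells which), for a name from the list of things; names that differ only in an ending like _2 or _b are one class to them, and where a whole thing is asked for, a point or a joint stands for the part that bears it (a point fixed in the world has none). Each returns a list of dicts, best first, with "score" (0 to 1); they miss things now and then, are a little off and sometimes report something else, mostly with a low value. They report only what shows in the picture. A call takes as long as a camera call.
- arm.search_frame(picture, thing): "uv" ([column, row] in pixels, amid what is visible of it).
- arm.place_of(picture, thing): "uv" ([column, row] in pixels: a listed point, or the origin of a listed thing).
The state is a dict: "time_s": time; "q": joint angles; "dq": joint speeds; "effort": joint torques, N m; "tcp_pos": TCP position; "tool_rot": TCP orientation; "contact_force": force on the tool from outside, world axes, zero at the start; "wrist_torque": the same for the moment, N m; "gripper_width": finger opening in m; "finger_force": force on a finger pad.
Only numpy, scipy, OpenCV 4.12 (cv2) and the standard library are available. Lean on these libraries where they do the work, as an engineer would, in place of code of your own. Each camera call takes 0.05 s, during which the arm holds its last target. There are 200 camera calls.

## Task

Each colour has its own set of pouring pans. Nest the small blue-handled pan in the large blue-handled pan so that it stands upright and flat on the large pan's floor, its handle pointing the opposite way from the large pan's handle so that the two clear each other. Set it down rather than dropping it in, and leave the red-handled pan where it stands.

Things in the scene. Friction and masses are not known exactly. Their poses are not given: they have to be found in the camera images.
- small_blue_pan: Small steel pan, blue handle, upright, left of the robot, handle roughly to +y. 76 mm across at the rim, 66 at the base, 64 high, 0.12 kg. Handle straight, level, flat-sided, 13 mm wide and high, centre line 58 mm above the underside, coloured from 60 to 140 mm from the pan's axis: pinch it from above about 95 mm out. Origin: centre of underside; x along the handle, outward; z up.
- small_blue_pan_handle_end (a point): Outer end of the small blue-handled pan's handle, on its centre line: 140 mm from the pan's axis, 58 mm above its underside. Axes as the pan's.
- small_red_pan: Small steel pan like the small blue-handled one in all sizes and axes, but with a red handle: another set, leave it. It stands near the blue one; which of the two is nearer the robot changes.
- large_blue_pan: Steel pan, blue handle, loose, right of the robot, handle roughly towards it. 120 mm across at the rim, 106 at the base, 50 high, wall 3, inner floor 4 mm above its underside, 0.35 kg. Handle 16 wide, rising to 80 mm at 165 mm from the axis, so no other handle can lie over it; elsewhere a nested pan's handle clears the rim. Origin: centre of underside; x level along its handle, outward; z up.

How it is judged:
By the outcome, as a careful person would: the job done as asked, in the order asked, and still so for the second after the job is handed in, with the robot touching nothing.
It also fails if it takes over 35 s, if anything falls off the work surface, if the arm or the gripper's body presses on something with over 40 N, if the wrist force passes 120 N, or if a joint passes its speed limit or range.

## Working session

There is one attempt and no reset: what is moved stays moved. The work goes in short steps, Python scripts to look and compute and a shell command to move; the robot and the scene stay as the last step left them, time stands still between calls to the robot, and variables do not carry over. Pictures are saved under pics/ and viewed, at most 10 in all, crops included, and the job is handed in when it is done.

```bash
mkdir -p pics; cat > h.py <<'E'
import numpy as np, cv2
from cell import arm
def ray(p,uv):
    T=np.array(p["extrinsics"]); d=np.array([(uv[0]-p["cx"])/p["fx"],-(uv[1]-p["cy"])/p["fy"],-1.])
    return T[:3,3],T[:3,:3]@d
def onz(p,uv,z):
    o,d=ray(p,uv); return o+d*(z-o[2])/d[2]
def proj(p,X):
    T=np.array(p["extrinsics"]); c=T[:3,:3].T@(np.array(X)-T[:3,3])
    return np.array([p["cx"]+p["fx"]*c[0]/-c[2],p["cy"]+p["fy"]*c[1]/c[2]])
def tri(obs):
    A=np.zeros((3,3));b=np.zeros(3)
    for p,uv in obs:
        o,d=ray(p,uv);d=d/np.linalg.norm(d);M=np.eye(3)-np.outer(d,d);A+=M;b+=M@o
    return np.linalg.solve(A,b)
def save(p,n): cv2.imwrite(f"pics/{n}.png",cv2.cvtColor(p["pixels"],cv2.COLOR_RGB2BGR))
Z={"small_blue_pan":0,"small_blue_pan_handle_end":.058,"small_red_pan":0,"large_blue_pan":0}
E
python3 - <<'E'
from h import *
np.set_printoptions(precision=4,suppress=True)
print(arm.observe())
for c in ["top","side","wrist"]:
    p=arm.read_camera(c); save(p,c+"0"); print(c,[k for k in p if k!="pixels"],p["fx"],np.array(p["extrinsics"])[:3,3])
    for n,z in Z.items():
        for r in arm.place_of(p,n)[:2]: print(n,r["score"],np.array(r["uv"]),onz(p,r["uv"],z))
E
python3 - <<'E'
import cv2,numpy as np
a=[cv2.imread(f"pics/{c}0.png") for c in("top","side","wrist")]
b=np.zeros((600,800,3),np.uint8)
for i,x in enumerate(a): b[300*(i//2):300*(i//2)+300,400*(i%2):400*(i%2)+400]=cv2.resize(x,(400,300))
cv2.imwrite("pics/all0.png",b)
E
```

```text
{'time_s': 0.0, 'q': array([ 1.1204,  0.1245,  1.6517, -0.    ,  1.3675, -0.0826]), 'dq': array([-0.0014,  0.0008,  0.0002,  0.0016,  0.0002,  0.001 ]), 'effort': array([ -0.0008, -42.362 , -36.5449,  -0.0001,   0.007 ,  -0.    ]), 'tcp_pos': array([0.2336, 0.6063, 0.4034]), 'tool_rot': array([-0.0003,  0.1829,  0.9831, -0.001 ]), 'contact_force': array([-1.0362, -0.2166, -0.0273]), 'wrist_torque': array([ 0.0321, -0.005 , -0.0263]), 'finger_force': 0.0, 'gripper_width': 0.08570705061007218}
top ['fx', 'fy', 'cx', 'cy', 'extrinsics', 'shot'] 464.6447726555198 [ 0.2704 -0.0672  1.4418]
small_blue_pan 0.71 [214.4 245.3] [0.4397 0.1243 0.    ]
small_blue_pan_handle_end 0.75 [167.7 240.4] [0.4496 0.2572 0.058 ]
small_red_pan 0.66 [219.8 177.9] [0.6565 0.1094 0.    ]
side ['fx', 'fy', 'cx', 'cy', 'extrinsics', 'shot'] 421.0885672988929 [ 0.4266 -0.9691  0.7447]
small_blue_pan 0.83 [236.3 196.3] [0.4459 0.1071 0.    ]
small_blue_pan_handle_end 0.79 [233.5 159.3] [0.4458 0.2354 0.058 ]
small_red_pan 0.55 [302.9 190.5] [0.6566 0.1162 0.    ]
large_blue_pan 0.92 [255.9 333.9] [ 0.4619 -0.4081  0.    ]
wrist ['fx', 'fy', 'cx', 'cy', 'extrinsics', 'shot'] 320.4940194728307 [0.1564 0.6355 0.3734]
```

View pics/all0.png

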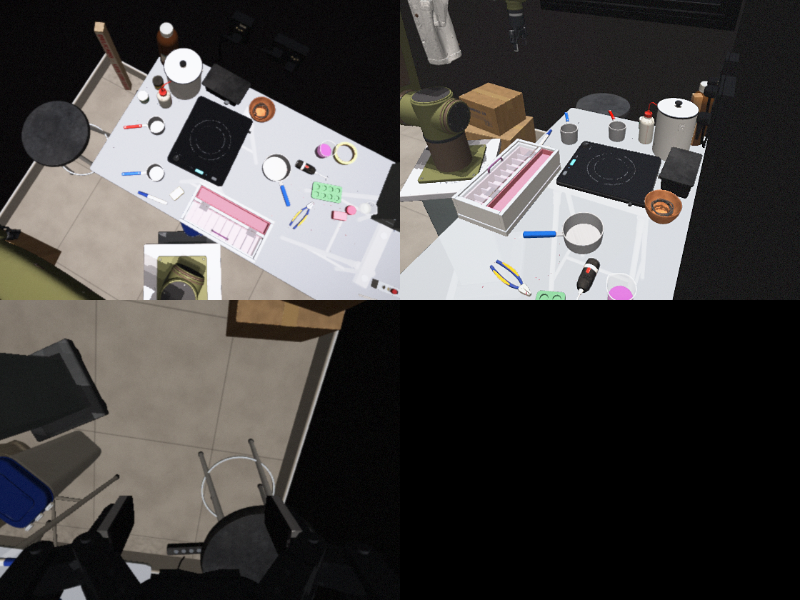

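The top view shows the small blue pan at about (217,242) px with its handle to the left. The red pan is at (219,178), and the large blue pan is at (388,235) with its handle toward the robot, ending near (402,287). I'll move above the blue handle and look with the wrist camera.

```bash
python3 -m jog '[[[0.53,-0.97,0],[0,0,-0.92]],[[0.53,-0.97,0],[0,0,-0.92]],[[0.53,-0.97,0],[0,0,-0.92]],[[0.53,-0.97,0],[0,0,-0.92]],[[0.53,-0.97,0],[0,0,-0.92]],[[0.53,-0.97,0],[0,0,-0.92]],[[0.53,-0.97,0],[0,0,-0.92]],[[0.53,-0.97,0],[0,0,-0.92]],[[0.53,-0.97,0],[0,0,-0.92]],[[0.53,-0.97,0],[0,0,-0.92]],[[0.53,-0.97,0],[0,0,-0.92]],[[0.53,-0.97,0],[0,0,-0.92]],[[0.53,-0.97,0],[0,0,-0.92]],[[0.53,-0.97,0],[0,0,-0.92]],[[0.53,-0.97,0],[0,0,-0.92]],[[0.53,-0.97,0],[0,0,-0.92]],[[0,0,0],[0,0,0]],[[0,0,0],[0,0,0]]]' 0.6
python3 - <<'E'
from h import *
np.set_printoptions(precision=4,suppress=True)
s=arm.observe(); print(s["tcp_pos"],s["tool_rot"],s["q"])
for c in ["wrist","top"]:
    p=arm.read_camera(c); save(p,c+"1")
    for n,z in Z.items():
        for r in arm.place_of(p,n)[:2]: print(c,n,r["score"],np.array(r["uv"]),onz(p,r["uv"],z))
    if c=="wrist":
        m=cv2.cvtColor(p["pixels"],cv2.COLOR_RGB2HSV); m=cv2.inRange(m,(100,140,60),(125,255,255))
        n,l,st,ce=cv2.connectedComponentsWithStats(m)
        for i in range(1,n):
            if st[i,4]>150:
                (u,v),wh,a=cv2.minAreaRect(np.argwhere(l==i)[:,::-1].astype(np.float32)); print(st[i],(u,v),wh,a,onz(p,(u,v),.058))
E
```

```text
time_s: 2.55
tcp_pos: [0.4458, 0.2182, 0.4048]
tool_rot: [-0.0, 0.736, 0.678, 0.0]
contact_force: [0.6, 0.4, -0.2]
gripper_width: 0.0512
finger_force: 0.0
[0.4458 0.2182 0.4048] [-0.0002  0.7355  0.6775  0.0001] [ 0.3469 -0.2243  1.985   0.0005  1.3808  0.4289]
wrist small_blue_pan 0.77 [285.3 258.7] [0.4442 0.1092 0.    ]
wrist small_blue_pan_handle_end 0.76 [267.7 159.5] [0.4365 0.2484 0.058 ]
wrist small_red_pan 0.64 [449.7 248.5] [ 0.655   0.1062 -0.    ]
top small_blue_pan 0.85 [216.9 241.4] [0.4518 0.1167 0.    ]
top small_blue_pan_handle_end 0.86 [169.1 243.9] [0.439  0.2526 0.058 ]
top small_red_pan 0.58 [220.7 175.6] [0.664  0.1066 0.    ]
top large_blue_pan 0.63 [387.1 236. ] [ 0.4613 -0.4145  0.    ]
```

View pics/wrist1.png

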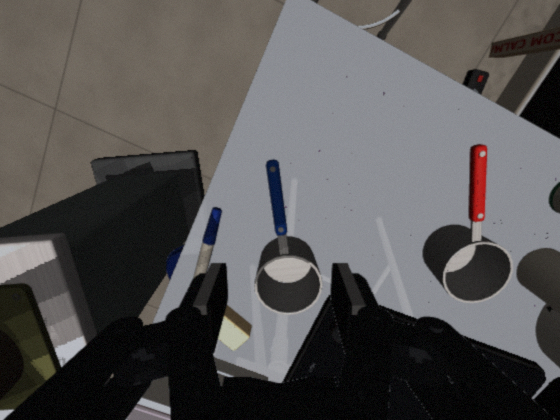

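View pics/top0.png

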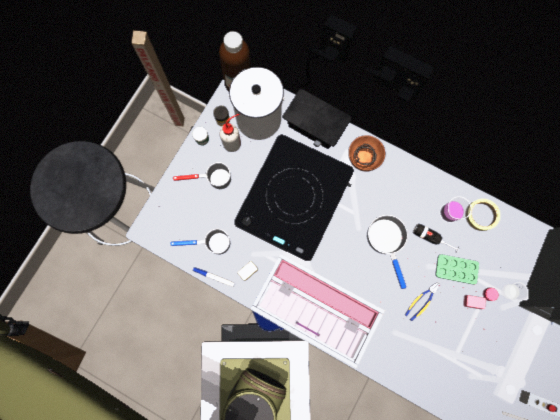

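The wrist view shows the blue handle running from (272,160) to (282,233), with the pan rim centred near (289,273). The red pan stands clear on the right.

```bash
cat >> h.py <<'E'
def blue(p,z,lo=(100,120,40)):
    m=cv2.inRange(cv2.cvtColor(p["pixels"],cv2.COLOR_RGB2HSV),lo,(130,255,255))
    n,l,st,ce=cv2.connectedComponentsWithStats(m); out=[]
    for i in range(1,n):
        if st[i,4]>80:
            q=np.argwhere(l==i)[:,::-1].astype(float)
            c=q.mean(0); w=np.linalg.svd(q-c,full_matrices=False)[2][0]; t=(q-c)@w
            a,b=c+w*t.min(),c+w*t.max(); A,B=onz(p,a,z),onz(p,b,z); out.append((st[i,4],a.round(),b.round(),A.round(4),B.round(4),np.degrees(np.arctan2(*(A-B)[1::-1])).round(1)))
    return out
E
python3 - <<'E'
from h import *
p=arm.read_camera("wrist")
for o in blue(p,.0645): print(o)
print(onz(p,(289,273),.064))
p=arm.read_camera("top")
for o in blue(p,.065): print(o)
E
```

```text
(np.int32(775), array([272., 160.]), array([282., 235.]), array([0.4403, 0.2488, 0.0645]), array([0.4436, 0.1705, 0.0645]), np.float64(92.4))
(np.int32(339), array([217., 208.]), array([208., 244.]), array([0.3807, 0.2046, 0.0645]), array([0.3653, 0.1668, 0.0645]), np.float64(67.7))
(np.int32(196), array([177., 250.]), array([167., 276.]), array([0.3315, 0.1625, 0.0645]), array([0.3146, 0.1322, 0.0645]), np.float64(60.8))
[0.44809804 0.12472356 0.064     ]
(np.int32(151), array([394., 260.]), array([404., 288.]), array([ 0.3822, -0.4149,  0.065 ]), array([ 0.3   , -0.4375,  0.065 ]), np.float64(15.4))
(np.int32(207), array([252., 316.]), array([279., 332.]), array([0.2258, 0.0037, 0.065 ]), array([ 0.1807, -0.074 ,  0.065 ]), np.float64(59.9))
```

```bash
python3 -m jog '[[[-0.05,-0.2,-0.8],[0,0,0.7]],[[-0.05,-0.2,-0.8],[0,0,0.7]],[[-0.05,-0.15,-0.8],[0,0,0]],[[0,0,-0.8],[0,0,0]],[[0,0,-0.8],[0,0,0]],[[0,0,0],[0,0,0]],[[0,0,0],[0,0,0]]]' 0.6
python3 - <<'E'
from h import *
p=arm.read_camera("wrist"); save(p,"wrist2")
for o in blue(p,.0645): print(o)
for n in list(Z)[:2]:
    for r in arm.place_of(p,n)[:1]: print(n,r["score"],r["uv"],onz(p,r["uv"],Z[n]))
E
```

```text
time_s: 3.85
tcp_pos: [0.442, 0.2048, 0.3049]
tool_rot: [-0.0, 0.693, 0.721, -0.0]
contact_force: [0.3, 0.8, 1.2]
gripper_width: 0.0514
finger_force: 0.0
(np.int32(1646), array([280., 164.]), array([280., 270.]), array([0.44  , 0.2487, 0.0645]), array([0.4434, 0.1706, 0.0645]), np.float64(92.5))
(np.int32(507), array([195., 220.]), array([175., 264.]), array([0.3825, 0.2075, 0.0645]), array([0.3667, 0.1728, 0.0645]), np.float64(65.4))
(np.int32(187), array([143., 254.]), array([132., 278.]), array([0.3443, 0.1795, 0.0645]), array([0.3341, 0.1595, 0.0645]), np.float64(62.9))
small_blue_pan 0.91 [277.7, 294.3] [0.4436897  0.10781748 0.        ]
small_blue_pan_handle_end 0.61 [278.7, 162.1] [0.43923012 0.24876046 0.058     ]
```

View pics/wrist2.png

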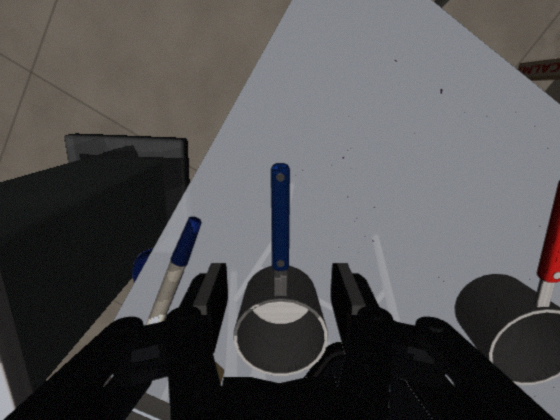

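The handle is vertical and centred at column 280, between the fingers. I'll descend and grip it.

```bash
python3 -m jog '[[[0,0,-0.92],[0,0,0]],[[0,0,-0.92],[0,0,0]],[[0,0,-0.92],[0,0,0]],[[0,0,-0.92],[0,0,0]],[[0,0,0],[0,0,0]],[[0,0,0],[0,0,0]]]' && python3 -m jog '[[[0,0,0],[0,0,0]],[[0,0,0],[0,0,0]],[[0,0,0],[0,0,0]],[[0,0,0],[0,0,0]],[[0,0,0],[0,0,0]],[[0,0,0],[0,0,0]]]' 0 70 && python3 -m jog '[[[0,0,0.3],[0,0,0]],[[0,0,0.8],[0,0,0]],[[0,0,0.9],[0,0,0]],[[0,0,1],[0,0,0]],[[0,0,1],[0,0,0]],[[0,0,1],[0,0,0]],[[0,0,1],[0,0,0]],[[0,0,0],[0,0,0]],[[0,0,0],[0,0,0]]]'
python3 - <<'E'
from h import *
p=arm.read_camera("wrist"); save(p,"wrist3")
for o in blue(p,.208): print(o)
p=arm.read_camera("side"); save(p,"side3")
for r in arm.place_of(p,"large_blue_pan")[:1]: print(r,onz(p,r["uv"],0))
for o in blue(p,.065): print(o)
E
python3 -c "
import cv2,numpy as np
cv2.imwrite('pics/m3.png',np.vstack([np.hstack([cv2.resize(cv2.imread('pics/wrist3.png'),(400,300)),cv2.imread('pics/side3.png')[60:360,150:550]])]))"
```

```text
time_s: 4.6
tcp_pos: [0.4424, 0.2049, 0.2137]
tool_rot: [0.0, 0.693, 0.721, 0.0]
contact_force: [0.0, -0.1, -0.2]
gripper_width: 0.0513
finger_force: 0.0
time_s: 5.2
tcp_pos: [0.4426, 0.2052, 0.2139]
tool_rot: [0.0, 0.693, 0.721, 0.001]
contact_force: [-0.3, 2.7, 5.2]
gripper_width: 0.0117
finger_force: 70.1
time_s: 6.1
tcp_pos: [0.4416, 0.2046, 0.3619]
tool_rot: [-0.0, 0.693, 0.721, -0.0]
contact_force: [0.1, -0.3, -1.9]
gripper_width: 0.0115
finger_force: 69.3
(np.int32(416), array([209., 201.]), array([192., 238.]), array([0.4112, 0.2482, 0.208 ]), array([0.4035, 0.2317, 0.208 ]), np.float64(64.9))
(np.int32(3954), array([279., 203.]), array([279., 364.]), array([0.4389, 0.2483, 0.208 ]), array([0.4422, 0.1674, 0.208 ]), np.float64(92.3))
(np.int32(239), array([159., 240.]), array([144., 267.]), array([0.3895, 0.2302, 0.208 ]), array([0.3821, 0.2173, 0.208 ]), np.float64(60.2))
{'uv': [256.5, 332.0], 'score': 0.8} [ 0.46358271 -0.40343518  0.        ]
(np.int32(398), array([217., 327.]), array([172., 328.]), array([ 0.3847, -0.432 ,  0.065 ]), array([ 0.2976, -0.4244,  0.065 ]), np.float64(-5.0))
(np.int32(120), array([136., 364.]), array([172., 395.]), array([ 0.2386, -0.4964,  0.065 ]), array([ 0.3071, -0.5635,  0.065 ]), np.float64(135.6))
```

View pics/m3.png

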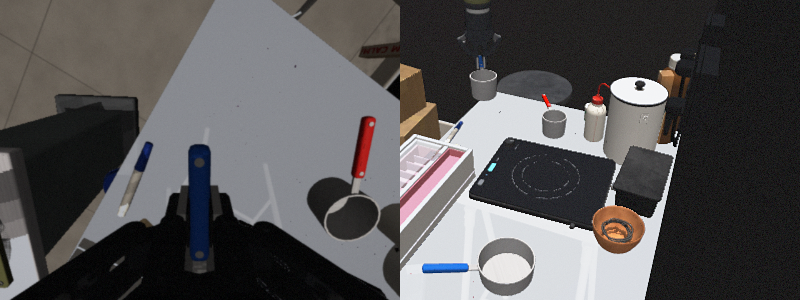

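The pan is held level at the handle. I'll carry it to a staging pose where the wrist camera sees the large pan.

```bash
python3 -m jog '[[[-0.2,-0.95,0.2],[0,0,-0.66]],[[-0.2,-0.95,0.2],[0,0,-0.66]],[[-0.2,-0.95,0.2],[0,0,-0.66]],[[-0.2,-0.95,0.2],[0,0,-0.66]],[[-0.2,-0.95,0.2],[0,0,-0.66]],[[-0.2,-0.95,0.2],[0,0,-0.66]],[[-0.2,-0.95,0.2],[0,0,-0.66]],[[-0.2,-0.95,0.2],[0,0,-0.66]],[[-0.2,-0.95,0.2],[0,0,-0.66]],[[-0.2,-0.95,0.2],[0,0,-0.66]],[[-0.2,-0.95,0],[0,0,-0.66]],[[-0.2,-0.95,0],[0,0,-0.66]],[[-0.2,-0.95,0],[0,0,-0.66]]]' && python3 -m jog '[[[-0.24,-0.98,0],[0,0,-0.66]],[[-0.24,-0.98,0],[0,0,-0.66]],[[-0.24,-0.98,0],[0,0,-0.66]],[[-0.24,-0.98,0],[0,0,-0.66]],[[-0.24,-0.98,0],[0,0,-0.66]],[[-0.24,-0.98,0],[0,0,-0.66]],[[-0.24,-0.98,0],[0,0,-0.66]],[[-0.24,-0.98,0],[0,0,-0.66]],[[-0.24,-0.98,0],[0,0,-0.66]],[[-0.24,-0.98,0],[0,0,-0.66]],[[-0.24,-0.98,0],[0,0,-0.66]],[[-0.24,-0.98,0],[0,0,-0.66]],[[0,0,0],[0,0,0]],[[0,0,0],[0,0,0]]]'
python3 - <<'E'
from h import *
p=arm.read_camera("wrist"); save(p,"wrist4")
for o in blue(p,.065): print(o)
for c in ("wrist","top"):
    if c=="top": p=arm.read_camera("top"); save(p,"top4")
    for r in arm.place_of(p,"large_blue_pan")[:2]: print(c,r,onz(p,r["uv"],0))
E
```

```text
time_s: 7.55
tcp_pos: [0.3765, -0.1049, 0.411]
tool_rot: [-0.001, 0.909, 0.417, -0.001]
contact_force: [0.2, -0.0, -1.1]
gripper_width: 0.0115
finger_force: 69.3
time_s: 8.95
tcp_pos: [0.3048, -0.398, 0.4109]
tool_rot: [-0.002, 0.996, 0.085, -0.001]
contact_force: [-0.4, 0.2, -0.6]
gripper_width: 0.0117
finger_force: 69.2
(np.int32(1356), array([316., 111.]), array([316., 203.]), array([ 0.3836, -0.4188,  0.065 ]), array([ 0.2953, -0.4378,  0.065 ]), np.float64(12.2))
(np.int32(100), array([387., 202.]), array([365., 209.]), array([ 0.3088, -0.5084,  0.065 ]), array([ 0.2975, -0.4886,  0.065 ]), np.float64(-60.2))
(np.int32(3483), array([278., 204.]), array([279., 365.]), array([ 0.2876, -0.3993,  0.065 ]), array([ 0.0822, -0.4357,  0.065 ]), np.float64(10.0))
(np.int32(309), array([393., 212.]), array([322., 259.]), array([ 0.2989, -0.518 ,  0.065 ]), array([ 0.2339, -0.4573,  0.065 ]), np.float64(-43.0))
wrist {'uv': [308.4, 29.2], 'score': 0.8} [ 0.46217664 -0.40132002  0.        ]
top {'uv': [383.2, 239.0], 'score': 0.72} [ 0.45202215 -0.40183881  0.        ]
```

View pics/wrist4.png

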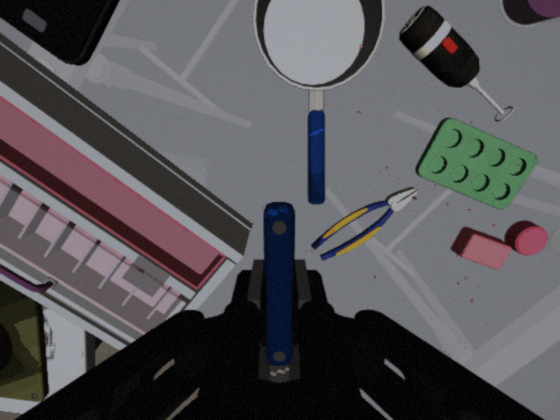

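The large pan is at (318,20), cut off at the top edge, and its handle runs from (316,90) to (316,203). I'll advance 60 mm to see the whole rim.

```bash
python3 -m jog '[[[0.8,0,0],[0,0,0]],[[0.8,0,0],[0,0,0]],[[0.8,0,0],[0,0,0]],[[0,0,0],[0,0,0]],[[0,0,0],[0,0,0]]]'
python3 - <<'E'
from h import *
from scipy.optimize import least_squares
p=arm.read_camera("wrist"); save(p,"wrist5"); print(arm.observe()["tcp_pos"])
for r in arm.place_of(p,"large_blue_pan")[:2]: print(r,onz(p,r["uv"],0))
def ends(p):
    for o in blue(p,.06): print(o[0],onz(p,o[1],.06),onz(p,o[2],.083),o[1:3])
ends(p)
g=cv2.cvtColor(p["pixels"],cv2.COLOR_RGB2GRAY)
im=p["pixels"].copy()
# gradient-based circle fit at rim z=.05, r=.06
gb=cv2.GaussianBlur(g,(0,0),1.2).astype(float); gx=cv2.Sobel(gb,-1,1,0);gy=cv2.Sobel(gb,-1,0,1); G=np.clip(np.hypot(gx,gy),0,150)
G=cv2.GaussianBlur(G,(0,0),1)
th=np.linspace(0,2*np.pi,120)
def sc(x,y,r,z):
    uv=np.array([proj(p,(x+r*np.cos(t),y+r*np.sin(t),z)) for t in th]).astype(np.float32)
    ok=(uv[:,1]>1)&(uv[:,1]<200)
    return cv2.remap(G,uv[None,:,0],uv[None,:,1],cv2.INTER_LINEAR)[0][ok].mean(),uv
best=[max((sc(x,y,r,.05)[0],x,y) for x in np.arange(.44,.484,.002) for y in np.arange(-.43,-.385,.002)) for r in (.057,.06)]
print(best)
for b,r in zip(best,(.057,.06)):
    cv2.polylines(im,[sc(b[1],b[2],r,.05)[1].round().astype(int)],True,(255,0,0) if r>.058 else (0,255,0),1)
cv2.imwrite("pics/fit5.png",cv2.cvtColor(im,cv2.COLOR_RGB2BGR))
E
```

```text
time_s: 9.65
tcp_pos: [0.3652, -0.3974, 0.4126]
tool_rot: [-0.0, 0.996, 0.086, -0.0]
contact_force: [-0.3, -0.0, -0.4]
gripper_width: 0.012
finger_force: 69.2
[ 0.36479843 -0.39753062  0.41264735]
{'uv': [300.4, 91.0], 'score': 0.82} [ 0.46199699 -0.40506303  0.        ]
1212 [ 0.38533522 -0.41991605  0.06      ] [ 0.30130136 -0.43388541  0.083     ] (array([304., 171.]), array([303., 257.]))
3695 [ 0.34625042 -0.39988021  0.06      ] [ 0.1602178  -0.43323489  0.083     ] (array([278., 204.]), array([279., 364.]))
93 [ 0.31629704 -0.50979266  0.06      ] [ 0.31583775 -0.48434208  0.083     ] (array([372., 246.]), array([354., 252.]))
205 [ 0.3068356  -0.51921686  0.06      ] [ 0.26567175 -0.46499432  0.083     ] (array([378., 255.]), array([325., 291.]))
[(np.float64(120.61113841023435), np.float64(0.46), np.float64(-0.40599999999999997)), (np.float64(65.49546197236297), np.float64(0.46), np.float64(-0.41))]
```

View pics/fit5.png

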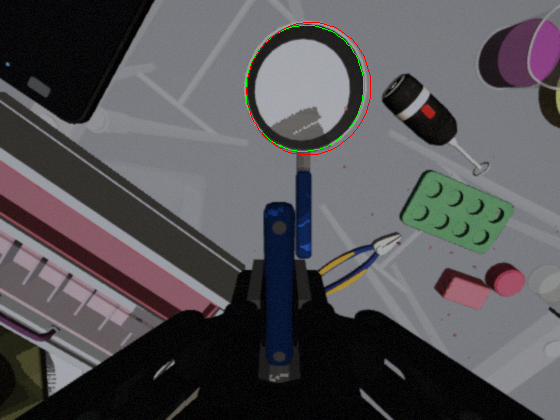

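The rim fit puts the large pan's centre at about (0.460, -0.406), with its handle at about 190°. The held handle already points at 10°. I'll move above the large pan, lower part way and check.

```bash
python3 -m jog '[[[0.95,0.04,0],[0,0,0]],[[0.95,0.04,0],[0,0,0]],[[0.95,0.04,0],[0,0,0]],[[0.95,0.04,0],[0,0,0]],[[0.95,0.04,0],[0,0,0]],[[0.95,0.04,0],[0,0,0]],[[0.95,0.04,0],[0,0,0]],[[0.9,0.04,0],[0,0,0]],[[0,0,-0.9],[0,0,0]],[[0,0,-0.9],[0,0,0]],[[0,0,-0.9],[0,0,0]],[[0,0,-0.9],[0,0,0]],[[0,0,-0.9],[0,0,0]],[[0,0,0],[0,0,0]],[[0,0,0],[0,0,0]]]'
python3 - <<'E'
from h import *
p=arm.read_camera("side"); save(p,"side6")
s=arm.observe()["tcp_pos"]; print(s)
c=s-np.array([.0945,.0167,.2137]); im=p["pixels"].copy()
th=np.linspace(0,6.28,80)
for o,r,z,col in ((c,.033,0,(255,255,0)),(c,.038,.064,(255,255,0)),((.46,-.406,0),.06,.05,(0,255,0)),((.46,-.406,0),.053,0,(0,255,0))):
    q=np.array([proj(p,(o[0]+r*np.cos(t),o[1]+r*np.sin(t),o[2]+z)) for t in th]).round(1)
    cv2.polylines(im,[(q*16).astype(int)],True,col,1,shift=4)
im=im[200:400,150:400]; cv2.imwrite("pics/fit6.png",cv2.cvtColor(cv2.resize(im,(750,600)),cv2.COLOR_RGB2BGR))
E
```

```text
time_s: 11.25
tcp_pos: [0.5532, -0.3902, 0.3002]
tool_rot: [-0.0, 0.996, 0.085, -0.0]
contact_force: [-0.4, 0.2, -0.7]
gripper_width: 0.0117
finger_force: 69.2
[ 0.55365998 -0.39046679  0.30163308]
```

View pics/fit6.png

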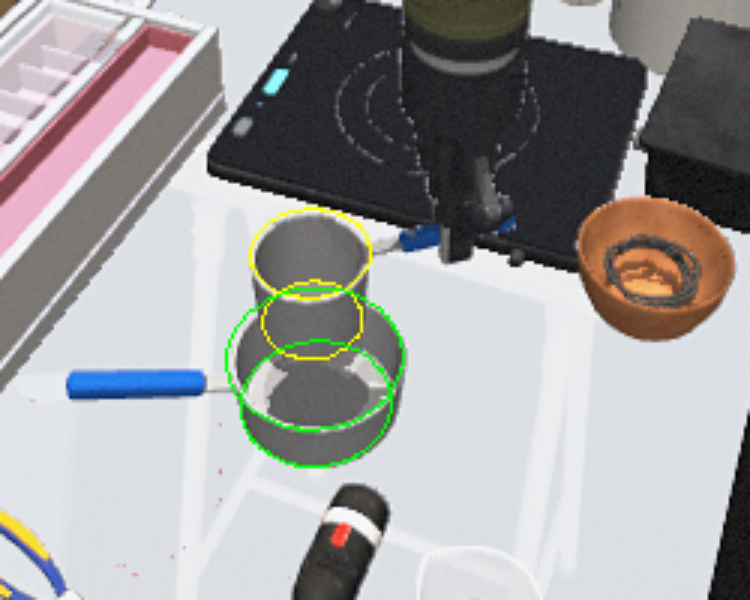

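The overlay matches: the small pan is level and centred over the large one. I'll lower it, slowing at the end and watching the force.

```bash
python3 -m jog '[[[0.04,0.02,-0.8],[0,0,0]],[[0,0,-0.8],[0,0,0]],[[0,0,-0.8],[0,0,0]],[[0,0,-0.4],[0,0,0]],[[0,0,-0.2],[0,0,0]],[[0,0,0],[0,0,0]],[[0,0,0],[0,0,0]],[[0,0,0],[0,0,0]]]' && python3 -m jog '[[[0,0,-0.06],[0,0,0]],[[0,0,-0.06],[0,0,0]],[[0,0,0],[0,0,0]],[[0,0,0],[0,0,0]]]'
```

```text
time_s: 12.1
tcp_pos: [0.5552, -0.3899, 0.2268]
tool_rot: [0.001, 0.996, 0.086, 0.001]
contact_force: [-0.4, 1.1, -1.7]
gripper_width: 0.0122
finger_force: 69.2
time_s: 12.5
tcp_pos: [0.5547, -0.3895, 0.2221]
tool_rot: [-0.0, 0.996, 0.086, -0.0]
contact_force: [0.7, 0.8, -1.8]
gripper_width: 0.0116
finger_force: 69.2
```

```bash
python3 -m jog '[[[0,0,-0.06],[0,0,0]],[[0,0,-0.06],[0,0,0]],[[0,0,0],[0,0,0]],[[0,0,0],[0,0,0]]]' && python3 -m jog '[[[0,0,-0.04],[0,0,0]],[[0,0,0],[0,0,0]],[[0,0,0],[0,0,0]]]'
python3 - <<'E'
from h import *
p=arm.read_camera("side"); im=p["pixels"][200:400,150:400]; cv2.imwrite("pics/s7.png",cv2.cvtColor(cv2.resize(im,(750,600)),cv2.COLOR_RGB2BGR))
E
```

```text
time_s: 12.9
tcp_pos: [0.5547, -0.3895, 0.2191]
tool_rot: [-0.0, 0.996, 0.086, -0.0]
contact_force: [-0.8, 0.5, -1.1]
gripper_width: 0.0113
finger_force: 69.3
time_s: 13.2
tcp_pos: [0.5549, -0.3895, 0.2185]
tool_rot: [0.0, 0.996, 0.086, 0.0]
contact_force: [0.2, 0.5, -0.1]
gripper_width: 0.0114
finger_force: 69.5
```

View pics/s7.png

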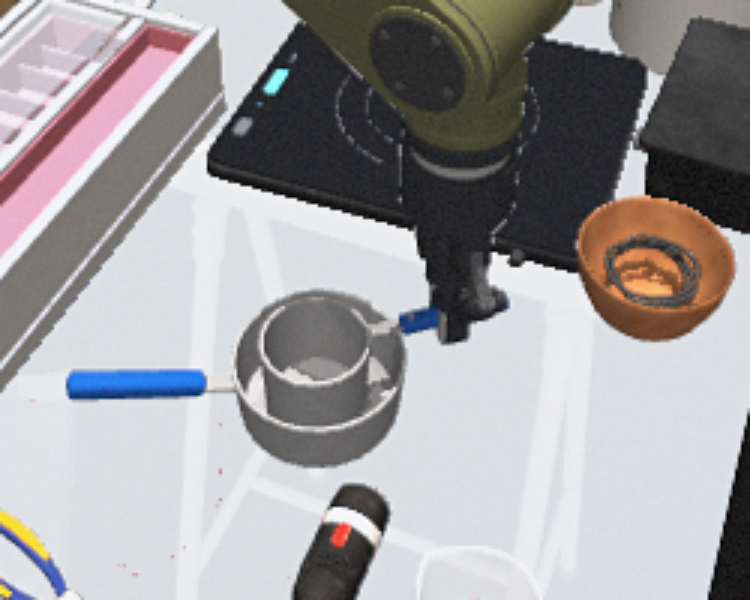

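The small pan is inside the large one with the handles opposed, and the load is coming off the gripper. One more small step will confirm it is resting on the floor.

```bash
python3 -m jog '[[[0,0,-0.04],[0,0,0]],[[0,0,0],[0,0,0]],[[0,0,0],[0,0,0]]]'
```

```text
time_s: 13.55
tcp_pos: [0.5551, -0.3896, 0.2181]
tool_rot: [0.0, 0.996, 0.086, 0.001]
contact_force: [2.0, 1.6, 3.8]
gripper_width: 0.0113
finger_force: 70.0
```

```bash
python3 -m jog '[[[0,0,0],[0,0,0]],[[0,0,0],[0,0,0]]]' 0 20 && python3 -m jog '[[[0,0,0],[0,0,0]],[[0,0,0],[0,0,0]],[[0,0,0],[0,0,0]],[[0,0,0],[0,0,0]],[[0,0,0],[0,0,0]]]' 0.45 && python3 -m jog '[[[0,0,0.3],[0,0,0]],[[0,0,0.6],[0,0,0]],[[0,0,0.8],[0,0,0]],[[0,0,1],[0,0,0]],[[0,0,1],[0,0,0]],[[0,0,1],[0,0,0]],[[0,0,1],[0,0,0]],[[0,0,0],[0,0,0]],[[0,0,0],[0,0,0]],[[0,0,0],[0,0,0]]]'
python3 - <<'E'
from h import *
p=arm.read_camera("side"); im=p["pixels"][200:400,150:400]; a=cv2.resize(im,(500,400))
q=arm.read_camera("wrist"); b=cv2.resize(q["pixels"],(300,225)); c=np.zeros((400,300,3),np.uint8); c[:225]=b
cv2.imwrite("pics/s8.png",cv2.cvtColor(np.hstack([a,c]),cv2.COLOR_RGB2BGR))
E
```

```text
time_s: 13.75
tcp_pos: [0.5551, -0.3896, 0.218]
tool_rot: [0.0, 0.996, 0.086, 0.001]
contact_force: [1.2, 1.4, 5.6]
gripper_width: 0.0117
finger_force: 70.1
time_s: 14.25
tcp_pos: [0.5545, -0.3895, 0.2168]
tool_rot: [-0.0, 0.996, 0.086, -0.0]
contact_force: [0.2, 0.7, -0.7]
gripper_width: 0.0388
finger_force: 0.0
time_s: 15.25
tcp_pos: [0.5544, -0.3892, 0.3587]
tool_rot: [-0.001, 0.996, 0.086, -0.001]
contact_force: [-0.2, -0.3, -0.5]
gripper_width: 0.0384
finger_force: 0.0
```

View pics/s8.png

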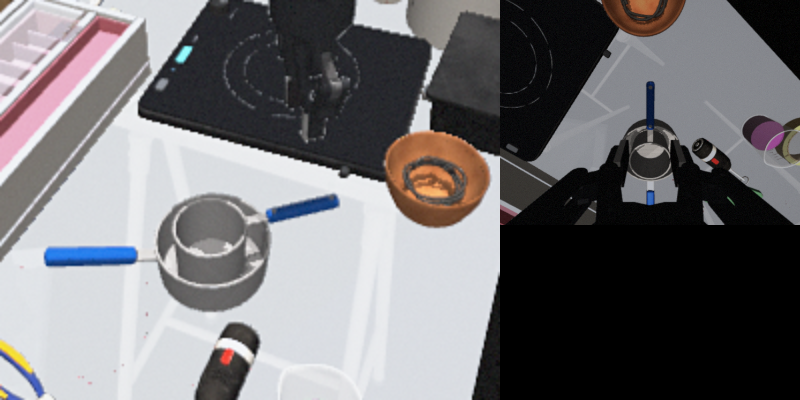

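The small pan stands upright in the large pan, its handle in line with and opposite to the large one's, and the gripper is clear.

```bash
python3 -c "
from cell import arm
print(arm.sign_off())"
```

```text
the job is handed in; nothing more can be done
None
```

The small blue pan was set down upright inside the large blue pan with the two handles pointing opposite ways; the red pan was not touched, and the job was handed in about 15 s in (no verdict came back).

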